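# Hang the caddy and pin it in with the locking rod

## Task

Hang the tray caddy by its handle bar on the stand's two hooks and let go. Then take the locking rod by its black handle and thread it from the right through the right-hand bearing block, over the caddy's bar and on through the left-hand block until its tip sticks out about a centimetre. Finish still holding the rod there, lined up and not pressed hard against the blocks; leave the caddy hanging and do not disturb the tape roll, coasters and gift box.

Things in the scene. Friction and masses are not known exactly. Their poses are not given: they have to be found in the camera images.
- hook_seat (a point): Point on the fixed hanger stand where the centre of the caddy's bar comes to rest, 165 mm up. y runs along the resting bar to the left block, x away from the robot, z up. Two V hooks of 8 mm wire, open upward, stand 30 mm either side along y; V arms 20 mm before and behind the middle, front tips 19 mm and rear arms 9 mm above this point.
- stand: Fixed grey hanger stand, base 100 x 190 mm, 210 mm high; origin on the table under hook_seat, same axes. Two posts at y = -78 and +78 mm carry bearing blocks (inner faces 70 mm, outer faces 86 mm from the middle, tops 45 mm above hook_seat). A cross bar 47 mm behind (+x) bears the hooks; its top is 31 mm below hook_seat.
- bush_right (a point): Bore centre of the right-hand (-y) bearing block, 192 mm up, 27 mm above hook_seat, half-way through the block. Block 40 mm wide (x), 36 mm high, 16 mm thick along y; 17 mm round bore along y, mouths chamfered. Axes as hook_seat.
- bush_left (a point): Bore centre of the left-hand (+y) bearing block, same block and bore, 156 mm from bush_right on the same line; its outer face is 8 mm beyond this point.
- caddy_bar (a point): Centre of the handle bar of the loose caddy: aluminium open tray 64 x 92 x 50 mm with a divider and a rigid upright wire handle. The bar is 10 mm thick, level along the point's y axis, 135 mm above the tray's underside; the legs (8 mm wire) are 48.5 mm either side of the middle. z up. About 0.16 kg.
- caddy: The caddy: origin at the centre of its underside, 135 mm below caddy_bar. It is 105 mm wide over the handle legs and hangs between the stand posts (blocks 140 mm apart), its underside 30 mm above the table; carried low it must come in from the front, as the blocks stand in its way at the sides.
- rod_grip (a point): Centre of the handle of the loose locking rod: a black square bar 16 x 60 x 16 mm, long along y; y points to the tip. At the start the rod lies level on a grey rest, 62 mm above the table; the nearest saddle (8 mm thick, 30 mm wide) is about 44 mm from this point on the tip side, the handle hangs free. About 0.12 kg, balance point about 70 mm from here towards the tip.
- rod_shoulder (a point): Point on the rod's axis where the handle ends and the 10 mm round steel shaft starts (with a collar 16 mm wide, 3 mm thick), 30 mm from rod_grip. Same axes.
- rod_tip (a point): End of the rod's shaft, 200 mm from the shoulder and 230 mm from rod_grip along the rod's y axis; the last 8 mm taper from 10 to 4 mm. Same axes.
- rod: The locking rod, 260 mm long: origin at rod_shoulder, y towards the tip.
- tape_roll: Bystander: roll of beige tape lying flat, 96 mm across, 45 mm high; origin under its centre.
- coasters: Bystander: low stack of square green coasters, 97 x 96 x 17 mm; origin under its centre.
- small_box: Bystander: small pale gift box, 81 x 120 x 42 mm; origin under its centre.

How it is judged:
By the outcome, as a careful person would: the job done as asked, in the order asked, and still so for the second after the job is handed in, while the arm keeps its last pose, push and grip.
It also fails if it takes over 72 s, if anything falls off the work surface, if the arm or the gripper's body presses on something with over 40 N, if the wrist force passes 120 N, or if a joint passes its speed limit or range.

## Robot

A 6-joint arm with a two-finger parallel gripper is mounted at the origin on a cart in front of the work surface, level with it; the furniture and walls round the work are solid. World frame = base frame: x ahead of the robot, y to its left, z up, the work surface at z = 0. Lengths are in m, angles in rad, forces in N, time in s.
With the tool pointing down it reaches from about 0.375 to 0.975 m from the base axis. Payload 3.8 kg.
Tool frame: the origin (TCP) lies midway between the tips of the shut fingers; the grasp point (between the pads) lies 19 mm behind it; x points along the fingers, y is the direction in which the jaws open and shut, and the axes are right-handed (so a half turn about x gives the same grasp; the last joint's range is limited). The gripper opens to 85 mm and grips with 20 to 120 N. Pads are 22 mm wide; open, the fingers measure 114 mm over their backs; the gripper's body (76 mm by 85 mm) begins 54 mm behind the grasp point. The pads swing forward as they close: fully open they stand 13 mm farther back than shut.
Start: joints at [-1.375, 0.264, 1.604, -0, 1.274, -0.037], TCP at [0.156, -0.657, 0.231] pointing down, gripper open.
Joint ranges: [-2.63, 2.63], [-0.94, 2.18], [0.31, 2.57], [-1.31, 4.45], [0, 2.66], [-2.55, 2.55]. Speed limits (rad/s): [2.57, 2.57, 3.14, 3.14, 3.14, 3.14].

## Interface

Orientations are given as a rotation vector (axis times angle).
In Python, from workcell import read_state, read_camera, get_calibration, finish_job gives the robot as it stands. The module is installed in compiled form; this text tells all that it offers.
- The arm moves only by the shell command python3 -m creep 'ROWS' [FORCE]. ROWS is JSON, a list of rows, each a list of 3 entries, a list of its own where there are three numbers: the closure in counts, from 0 (fully open) to 255 (shut), then the shift along the world's x, y, z in mm, then the turn about the world's z in rad. In form: [[hand, [tx, ty, tz], spin], ...]. A call has exactly 8 rows; each row shifts and turns the commanded pose from where the row before left it; what a row does not reach is not made up. A row lasts 1/12 s, in which the tool goes at most 41.7 mm and 7.16 degrees, less where a joint would pass 70% of its speed; a pose out of reach is approached as far as the arm can. A call is refused whole if a number of a shift passes 41.7 or a number of a turn 0.125, either way. A call with a gripper value outside its range is refused whole. The fingers move at their own pace and stop on an object; FORCE is the grip in N (left out, the last holds). Time passes only in rows, so rows that do not move let the fingers close, or fill a call up. It gives the time, the measured TCP pose, the force and the opening at its end, in the units of the state.
- read_state(): the state, without advancing time (a new reading comes with each control period).
- read_camera(name): name is "side" or "top" or "wrist"; returns (picture, depth): 480x640x3 uint8, blue, green, red; 480x640 float32, m along the optical axis (not along the pixel's ray), 0 where there is no reading.
- get_calibration(name): a dict with "K" (3x3 intrinsics, pixels), "k1" (the pictures are not rectified: a ray, as slopes to the right and down, at radius r is drawn at 1 + k1 r^2 times it, then the intrinsics apply), "eye" and "orientation" of the camera in the world. Camera axes: x right, y down, z forward; pixel columns grow to the right and rows downward; lengths in m; the calibration is good to about 2 mm. A picture is of the moment at which its call begins: read the wrist's pose just before it. get_calibration takes no time and is no camera call; for the wrist camera it gives the pose at the moment of the call.
- finish_job(): hands the job in, once; it reports no verdict.
The state is a dict: "time": time; "q": joint angles; "joint_vel": joint speeds; "joint_torque": joint torques, N m; "tool_pos": TCP position; "tcp_rot": TCP orientation; "wrist_force": force on the tool from outside, world axes, zero at the start; "torque": the same for the moment, N m; "width": opening from 0.0 (shut) to 1.0 (fully open).
Only numpy, scipy, OpenCV 4.12 (cv2) and the standard library are available. Lean on these libraries where they do the work, as an engineer would, in place of code of your own. Each camera call takes 0.05 s, during which the arm holds its last target.

## Working session

There is one attempt and no reset: what is moved stays moved. The work goes in short steps, Python scripts to look and compute and a shell command to move; the robot and the scene stay as the last step left them, time stands still between calls to the robot, and variables do not carry over. Pictures are saved under pics/ and viewed, and the job is handed in when it is done.

```bash
mkdir -p pics; ls; python3 - <<'E'
from workcell import *
import cv2
s=read_state();print(s)
for n in("side","top","wrist"):
    c=get_calibration(n);print(n,c)
    im,d=read_camera(n);cv2.imwrite(f"pics/{n}0.png",im)
    import numpy as np;np.save(f"pics/{n}0.npy",d)
E
```

```text
pics
{'time': 0.0, 'q': array([-1.37489710e+00,  2.64760662e-01,  1.60536805e+00,  1.89249231e-05,
        1.27365099e+00, -3.69163115e-02]), 'joint_vel': array([ 0.00046699, -0.00043066, -0.00141745, -0.00236355,  0.00076856,
       -0.00015204]), 'joint_torque': array([ 2.15924527e-03, -5.15109408e+01, -3.67311680e+01,  3.14276267e-04,
        1.28165595e-02, -3.93002750e-06]), 'tool_pos': array([ 0.15558983, -0.65609283,  0.22996014]), 'tcp_rot': array([ 2.09880054,  0.24774471, -2.09912945]), 'wrist_force': array([0.12098786, 0.21705984, 0.3284235 ]), 'torque': array([ 0.00821044, -0.04927925,  0.0114529 ]), 'width': 1.0004571557449882}
side {'K': array([[574.78627944,   0.        , 325.46359235],
       [  0.        , 574.78627944, 236.16405121],
       [  0.        ,   0.        ,   1.        ]]), 'k1': 0.061831103054354575, 'eye': array([0.00372735, 1.26289635, 0.77981776]), 'orientation': array([-0.48108541,  2.4499465 , -1.55959559])}
top {'K': array([[573.23957861,   0.        , 329.07944322],
       [  0.        , 573.23957861, 238.39220876],
       [  0.        ,   0.        ,   1.        ]]), 'k1': -0.006640007765361828, 'eye': array([ 0.26053907, -0.02040337,  1.48289342]), 'orientation': array([-2.16352518,  2.10021493, -0.19895761])}
wrist {'K': array([[428.78667052,   0.        , 326.5853661 ],
       [  0.        , 428.78667052, 236.53052441],
       [  0.        ,   0.        ,   1.        ]]), 'k1': 0.0006607638664474499, 'eye': array([ 0.2253178 , -0.64085775,  0.37387574]), 'orientation': array([ 2.28170432, -1.80265717, -0.26190706])}
```

View pics/side0.png

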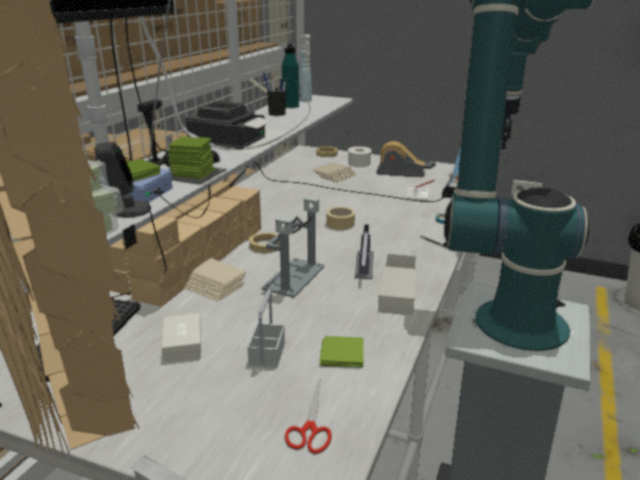

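View pics/top0.png

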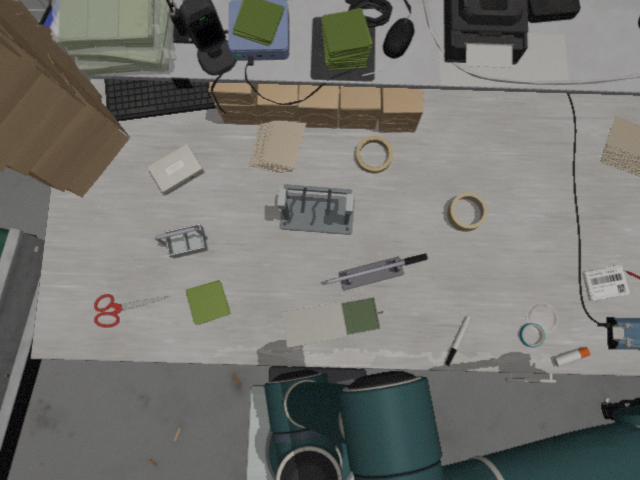

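View pics/wrist0.png

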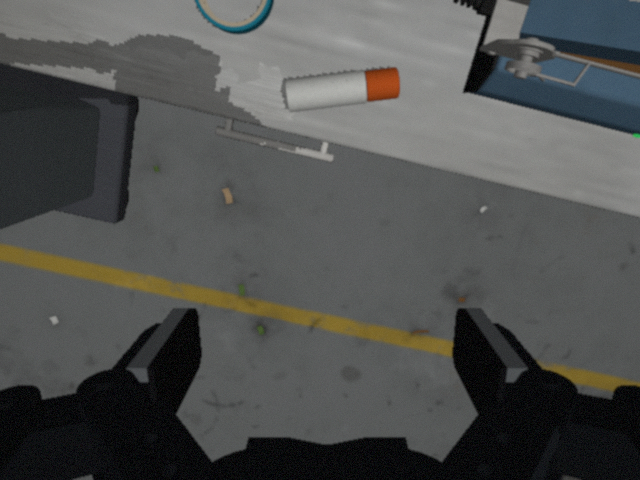

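The top view shows the caddy at about (185,240), the stand at (318,208), the rod on its rest from (325,283) to (427,258) with its handle to the right, and the bystanders at (468,210), (208,302) and (175,168). A low box with a green lid at (330,320) lies in front. Next I'll measure from the depth data.

```bash
cat > h.py <<'E'
import numpy as np,cv2
from scipy.spatial.transform import Rotation as R
from workcell import *
def cloud(d,c):
    v,u=np.mgrid[0:d.shape[0],0:d.shape[1]]
    return depr(u,v,d,c)
def depr(u,v,d,c):
    K=c["K"];x=(u-K[0,2])/K[0,0];y=(v-K[1,2])/K[1,1]
    a,b=x,y
    for _ in range(10):
        f=1+c["k1"]*(a*a+b*b);a,b=x/f,y/f
    P=np.stack([a*d,b*d,d+0*a],-1)
    return P@R.from_rotvec(c["orientation"]).as_matrix().T+c["eye"]
def proj(P,c):
    q=(np.asarray(P)-c["eye"])@R.from_rotvec(c["orientation"]).as_matrix()
    a=q[...,0]/q[...,2];b=q[...,1]/q[...,2];f=1+c["k1"]*(a*a+b*b)
    K=c["K"];return np.stack([a*f*K[0,0]+K[0,2],b*f*K[1,1]+K[1,2]],-1)
E
python3 - <<'E'
from h import *
for n,(x0,y0,x1,y1) in(("top",(140,130,440,340)),("side",(220,180,420,380))):
    d=np.load(f"pics/{n}0.npy");c=get_calibration(n);P=cloud(d,c)
    Z=P[...,2]; 
    im=cv2.imread(f"pics/{n}0.png")[y0:y1,x0:x1]
    s=2.6 if n=="top" else 3
    cv2.imwrite(f"pics/{n}0c.png",cv2.resize(im,None,fx=s,fy=s,interpolation=cv2.INTER_CUBIC))
    z=np.clip(Z[y0:y1,x0:x1]/0.22*255,0,255).astype(np.uint8)
    cv2.imwrite(f"pics/{n}0z.png",cv2.applyColorMap(cv2.resize(z,None,fx=s,fy=s,interpolation=cv2.INTER_NEAREST),cv2.COLORMAP_JET))
E
```

```text
(no output)
```

View pics/top0c.png

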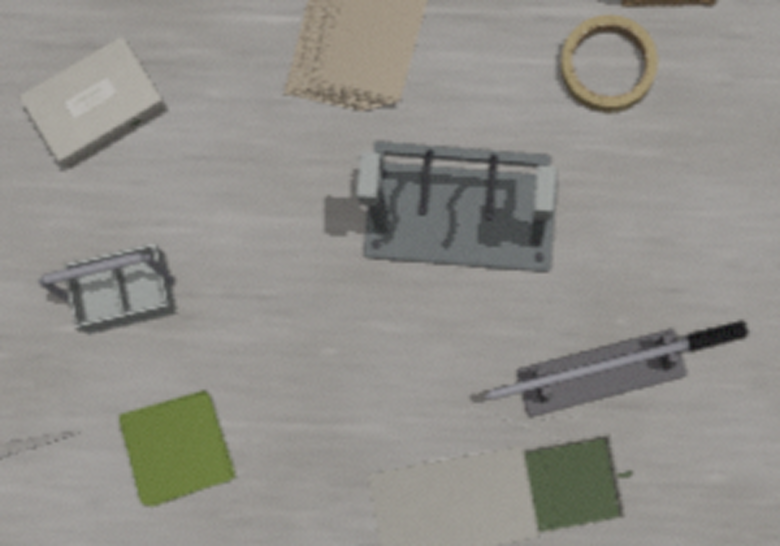

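View pics/top0z.png

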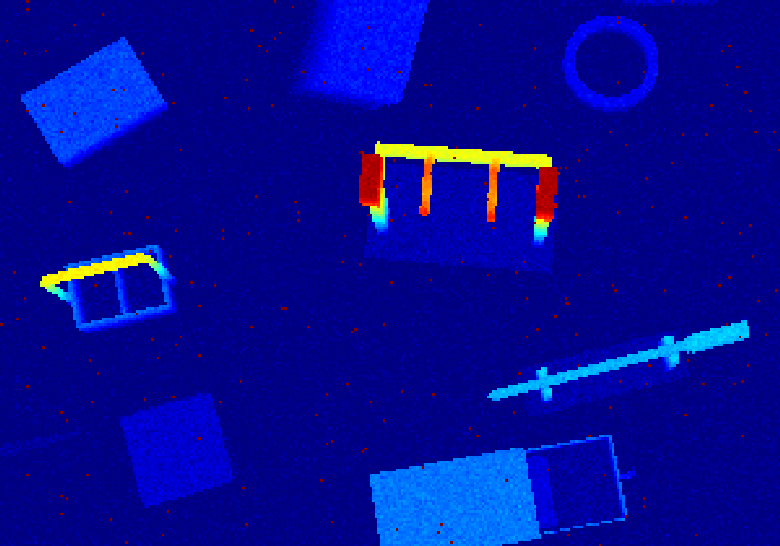

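View pics/side0c.png

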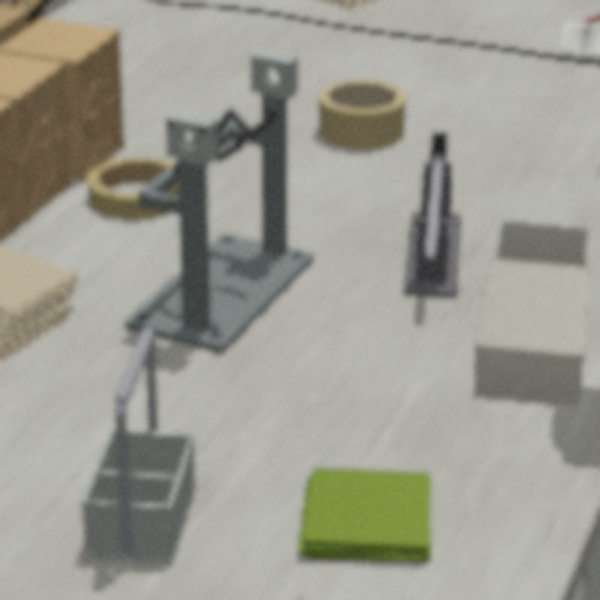

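View pics/side0z.png

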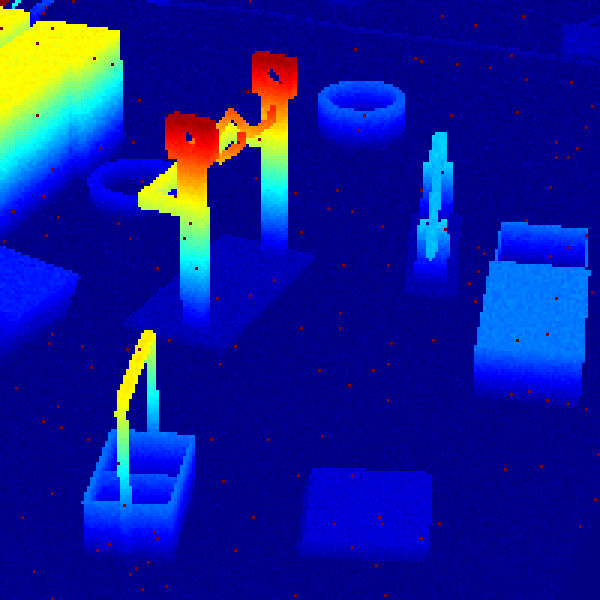

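```bash
cat > m.py <<'E'
from h import *
def load(n,t="0"):
    d=np.load(f"pics/{n}{t}.npy");c=get_calibration(n);P=cloud(d,c);P[d==0]=np.nan;return P
def box(P,lo,hi):
    q=P.reshape(-1,3);return q[np.all((q>lo)&(q<hi),1)]
E
python3 - <<'E'
from m import *
T=load("top");S=load("side");c=get_calibration("top")
np.set_printoptions(precision=4,suppress=True)
for nm,px in dict(stand=(318,208),caddy=(185,240),rod=(375,270),box=(175,168),tape=(468,200),coast=(208,302)).items(): print(nm,T[px[1],px[0]])
for n,P in(("top",T),("side",S)):
    print(n, "table z", np.nanmedian(box(P,[.2,-.5,-.03],[.7,.5,.015])[:,2]))
    q=box(P,[.2,-.6,.195],[.7,.5,.225])
    for s in(1,-1):
        m=np.median(q[:,1]);b=q[(q[:,1]-m)*s>0] if False else q
    # cluster by y
    ys=np.sort(q[:,1]);print("z>195 n",len(q),"y range",ys[0],ys[-1])
    g=np.argmax(np.diff(ys));thr=(ys[g]+ys[g+1])/2
    for b in(q[q[:,1]<thr],q[q[:,1]>thr]):
        (cx,cy),(w,h),a=cv2.minAreaRect((b[:,:2]*1000).astype(np.float32))
        print(len(b),"mean",b.mean(0),"rect",cx,cy,w,h,a,"zmax pct",np.percentile(b[:,2],[5,50,95]))
E
```

```text
stand [0.6066 0.0027 0.007 ]
caddy [0.5043 0.3381 0.0415]
rod [ 0.4382 -0.1445  0.072 ]
box [0.693  0.3774 0.0439]
tape [ 0.6437 -0.3975 -0.0041]
coast [0.3503 0.2736 0.0198]
top table z 0.0010886725697607513
z>195 n 276 y range -0.08178873136553286 0.09178200718193302
135 mean [ 0.5734 -0.0722  0.2098] rect 574.4735107421875 -72.6033706665039 16.97599220275879 41.222938537597656 87.35209655761719 zmax pct [0.2044 0.2102 0.2142]
141 mean [0.5809 0.0831 0.2094] rect 581.9288330078125 83.36909484863281 16.24820899963379 40.53790283203125 86.72368621826172 zmax pct [0.198  0.2102 0.2144]
side table z 0.002066350566904518
z>195 n 251 y range -0.08097211857904685 0.10024621051308058
110 mean [ 0.5749 -0.0644  0.2063] rect 575.755126953125 -66.9209213256836 23.63847541809082 41.1817626953125 80.62371063232422 zmax pct [0.196  0.2076 0.213 ]
141 mean [0.5831 0.0911 0.2061] rect 583.6605224609375 87.1771011352539 25.254945755004883 41.910640716552734 86.78446197509766 zmax pct [0.1964 0.2072 0.2131]
```

```bash
python3 - <<'E'
from m import *
T=load("top");S=load("side")
np.set_printoptions(precision=4,suppress=True)
def line(q,nm):
    m=np.median(q,0)
    for _ in range(4):
        m=q.mean(0);u,s,v=np.linalg.svd(q-m);d=v[0];r=np.linalg.norm((q-m)-np.outer((q-m)@d,d),axis=1);q=q[r<.012]
    d=d*np.sign(d[1]);t=(q-m)@d
    print(nm,len(q),"mid",m+d*(t.max()+t.min())/2,"len",t.max()-t.min(),"dir",d,"yaw",np.arctan2(-d[0],d[1]),"z",np.percentile(q[:,2],[5,50,95]))
    print("   ends",m+d*t.min(),m+d*t.max())
for n,P in(("top",T),("side",S)):
    line(box(P,[.42,.25,.118],[.62,.48,.16]),n+" bar")
    line(box(P,[.36,-.35,.056],[.52,.0,.09]),n+" rod")
    q=box(P,[.42,.25,.035],[.62,.48,.06]);print(" tray rim",cv2.minAreaRect((q[:,:2]*1000).astype(np.float32)))
q=box(T,[.3,-.3,.03],[.41,.15,.06]);print("white box",cv2.minAreaRect((q[:,:2]*1000).astype(np.float32)),np.median(q[:,2]))
q=box(T,[.36,-.4,.056],[.52,.0,.09])
# rod width profile along
m=q.mean(0);u,s,v=np.linalg.svd(q-m);d=v[0]*np.sign(v[0][1]);t=(q-m)@d;n=np.array([-d[1],d[0],0]);w=(q-m)@n
for a in np.arange(t.min(),t.max(),.01):
    k=(t>=a)&(t<a+.01)
    if k.any():print(round(a,3),(m+d*a)[:2],k.sum(),w[k].min().round(4),w[k].max().round(4),np.median(q[k,2]).round(4))
E
```

```text
top bar 179 mid [0.5042 0.3383 0.1382] len 0.10430906695045322 dir [-0.2621  0.965   0.0084] yaw 0.26516389571233945 z [0.1307 0.1388 0.1436]
   ends [0.5179 0.288  0.1378] [0.4906 0.3887 0.1387]
top rod 509 mid [ 0.4418 -0.1508  0.0676] len 0.2588681512068372 dir [-0.2819  0.9593 -0.0167] yaw 0.2858061774760923 z [0.0616 0.0678 0.0739]
   ends [ 0.4783 -0.275   0.0698] [ 0.4053 -0.0266  0.0654]
 tray rim ((505.157958984375, 336.9200134277344), (66.13700103759766, 101.65458679199219), 15.876776695251465)
side bar 145 mid [0.5048 0.3469 0.1388] len 0.09884224797308401 dir [-0.2556  0.9633 -0.0815] yaw 0.25939792049844257 z [0.1282 0.1398 0.1427]
   ends [0.5174 0.2993 0.1428] [0.4921 0.3945 0.1348]
side rod 213 mid [ 0.4455 -0.15    0.0683] len 0.2628911249273269 dir [-0.2838  0.9588 -0.0149] yaw 0.287768205203287 z [0.0631 0.0683 0.0732]
   ends [ 0.4828 -0.276   0.0703] [ 0.4082 -0.024   0.0664]
 tray rim ((506.88739013671875, 342.9994201660156), (65.50569152832031, 106.17839813232422), 16.277462005615234)
white box ((354.71746826171875, -40.74994659423828), (108.63361358642578, 247
[... 634 characters left out ...]
0046 0.0037 0.0666
0.004 [ 0.4443 -0.1599] 16 -0.0052 0.0041 0.0667
0.014 [ 0.4414 -0.1503] 16 -0.0053 0.0043 0.0667
0.024 [ 0.4386 -0.1407] 16 -0.0054 0.0043 0.0667
0.034 [ 0.4358 -0.1311] 16 -0.0052 0.0041 0.0667
0.044 [ 0.433  -0.1215] 16 -0.005 0.0044 0.0675
0.054 [ 0.4302 -0.1119] 15 -0.0048 0.0041 0.0668
0.064 [ 0.4274 -0.1023] 16 -0.0052 0.0039 0.067
0.074 [ 0.4246 -0.0927] 18 -0.0126 0.0083 0.0673
0.084 [ 0.4218 -0.0831] 40 -0.0127 0.0153 0.0678
0.094 [ 0.419  -0.0735] 16 -0.0049 0.0043 0.0662
0.104 [ 0.4162 -0.0639] 15 -0.005 0.0044 0.0667
0.114 [ 0.4134 -0.0543] 16 -0.0047 0.0043 0.0671
0.124 [ 0.4106 -0.0448] 17 -0.0051 0.0043 0.066
0.134 [ 0.4078 -0.0352] 11 -0.0036 0.0034 0.0653
```

```bash
python3 - <<'E'
from h import *
np.set_printoptions(precision=4,suppress=True)
s=read_state();M=R.from_rotvec(s["tcp_rot"]).as_matrix();print(M)
print("jaw angle",np.arctan2(M[1,1],M[0,1]),"q",s["q"])
E
```

```text
[[-0.0003  0.2307 -0.973 ]
 [ 0.0018 -0.973  -0.2307]
 [-1.     -0.0018 -0.0001]]
jaw angle -1.3379837694997647 q [-1.3749  0.2646  1.6051  0.      1.2737 -0.0369]
```

```bash
python3 -m creep '[[0,[26,31,5],0.1],[0,[26,31,5],0.1],[0,[26,31,5],0.1],[0,[26,31,5],0.1],[0,[26,31,5],0.1],[0,[26,31,5],0.1],[0,[26,31,5],0.1],[0,[26,31,5],0.1]]' 60
python3 -m creep '[[0,[6,40,0],0.1],[0,[6,40,0],0.1],[0,[6,40,0],0.1],[0,[6,40,0],0.1],[0,[6,40,0],0.1],[0,[6,40,0],0.1],[0,[6,40,0],0.1],[0,[6,40,0],0.1]]'
python3 -m creep '[[0,[6,40,0],0],[0,[6,40,0],0],[0,[6,40,0],0],[0,[6,40,0],0],[0,[6,40,0],0],[0,[6,40,0],0],[0,[6,40,0],0],[0,[6,40,0],0]]'
```

```text
time: 0.82
tool_pos: [0.3644, -0.407, 0.2713]
tcp_rot: [1.59, 0.908, -1.59]
wrist_force: [1.0, -0.6, -0.0]
width: 1.001
time: 1.48
tool_pos: [0.4113, -0.0869, 0.2712]
tcp_rot: [1.011, 1.323, -1.01]
wrist_force: [0.9, -0.3, -0.5]
width: 1.002
time: 2.15
tool_pos: [0.4593, 0.2333, 0.2711]
tcp_rot: [1.014, 1.322, -1.014]
wrist_force: [1.5, 0.0, -0.0]
width: 0.999
```

```bash
python3 - <<'E'
from h import *
np.set_printoptions(precision=4,suppress=True)
s=read_state();M=R.from_rotvec(s["tcp_rot"]).as_matrix();print(s["tool_pos"],"jaw",np.arctan2(M[1,1],M[0,1]),s["q"])
c=get_calibration("wrist");im,d=read_camera("wrist");cv2.imwrite("pics/w1.png",im)
P=cloud(d,c);P[d==0]=np.nan
from m import box
q=box(P,[.42,.25,.12],[.62,.48,.16])
m=q.mean(0);
for _ in range(4):
    m=q.mean(0);v=np.linalg.svd(q-m)[2][0];r=np.linalg.norm((q-m)-np.outer((q-m)@v,v),axis=1);q=q[r<.01]
v*=np.sign(v[1]);t=(q-m)@v
print(len(q),m+v*t.min(),m+v*t.max(),m+v*(t.min()+t.max())/2,np.arctan2(-v[0],v[1]),np.percentile(q[:,2],[5,50,95]))
E
```

```text
[0.4593 0.2333 0.2711] jaw 0.26258023332333214 [ 0.4218 -0.0646  1.8899 -0.0002  1.3163  0.1593]
2668 [0.5207 0.29   0.1389] [0.496  0.3802 0.1405] [0.5084 0.3351 0.1397] 0.2676360397759293 [0.1362 0.1402 0.1419]
```

View pics/w1.png

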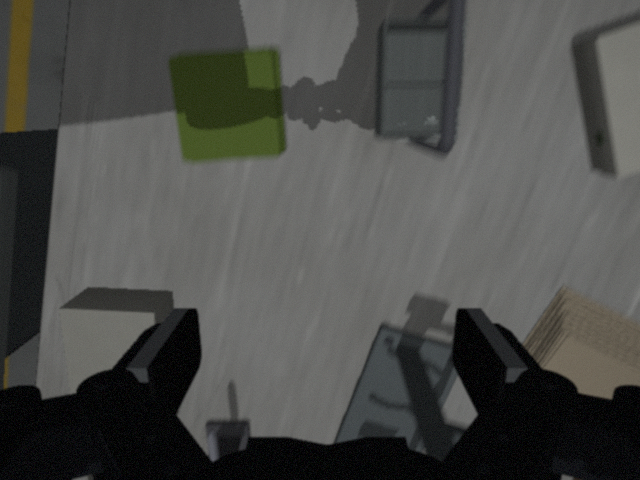

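```bash
python3 -m creep '[[0,[16,36,0],0.005],[0,[16,36,0],0],[0,[15,35,0],0],[0,[0,0,-35],0],[0,[0,0,-35],0],[0,[0,0,-35],0],[0,[0,0,-30],0],[0,[0,0,-20],0]]'
python3 -m creep '[[255,[0,0,0],0],[255,[0,0,0],0],[255,[0,0,0],0],[255,[0,0,0],0],[255,[0,0,0],0],[255,[0,0,0],0],[255,[0,0,0],0],[255,[0,0,0],0]]' 60
```

```text
time: 2.87
tool_pos: [0.5044, 0.3367, 0.1119]
tcp_rot: [1.006, 1.326, -1.015]
wrist_force: [0.0, -0.5, -0.3]
width: 0.999
time: 3.53
tool_pos: [0.5082, 0.3389, 0.1183]
tcp_rot: [1.013, 1.322, -1.007]
wrist_force: [1.6, -0.2, 5.4]
width: 0.091
```

```bash
python3 -m creep '[[255,[0,0,3],0],[255,[0,0,4],0],[255,[0,0,6],0],[255,[0,0,10],0],[255,[0,0,10],0],[255,[0,0,10],0],[255,[0,0,10],0],[255,[0,0,0],0]]' 60
python3 - <<'E'
from h import *
im,d=read_camera("side");cv2.imwrite("pics/s2.png",cv2.resize(im[230:400,200:400],None,fx=3,fy=3))
im,d=read_camera("wrist");cv2.imwrite("pics/w2.png",im)
print(read_state()["wrist_force"],read_state()["width"])
E
```

```text
time: 4.2
tool_pos: [0.5085, 0.3393, 0.1729]
tcp_rot: [1.014, 1.322, -1.006]
wrist_force: [0.3, -1.0, -0.2]
width: 0.091
[-0.08366639 -0.57665527 -1.73604442] 0.08534980779534945
```

View pics/s2.png

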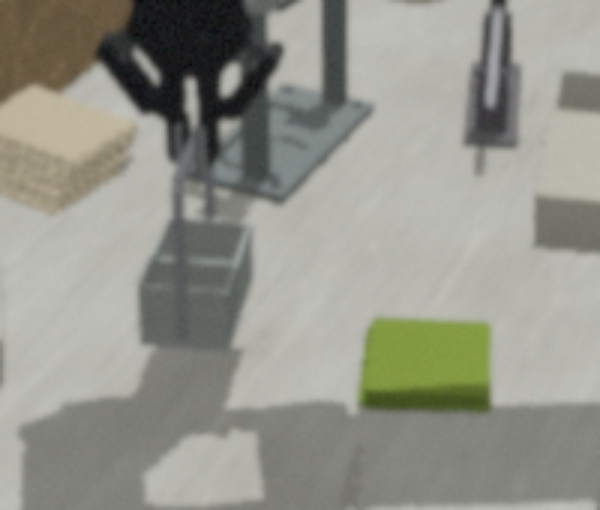

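View pics/w2.png

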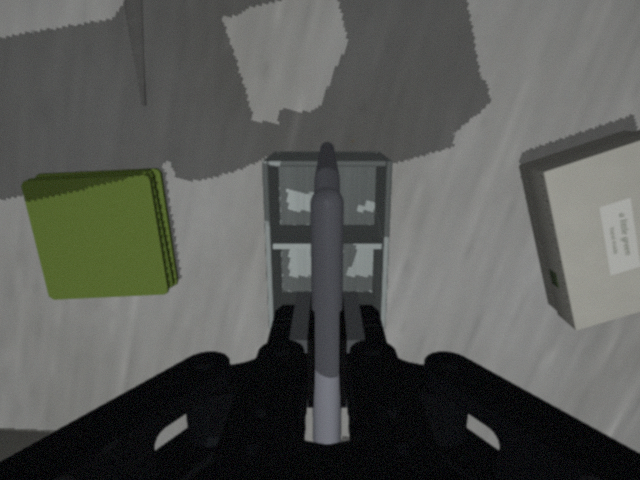

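The caddy is lifted clear and hangs straight, with its bar at column 327 between the pads. Now I'll find where the bar sits in the tool frame.

```bash
cat > bar.py <<'E'
from m import *
np.set_printoptions(precision=4,suppress=True)
s=read_state();tp=s["tool_pos"];M=R.from_rotvec(s["tcp_rot"]).as_matrix();a=np.arctan2(M[1,1],M[0,1])
print(tp,"jaw",a)
ex=np.array([np.cos(a),np.sin(a),0]);ey=np.array([-np.sin(a),np.cos(a),0])
for n in("wrist","side","top"):
    c=get_calibration(n);im,d=read_camera(n);P=cloud(d,c);P[d==0]=np.nan
    q=P.reshape(-1,3);q=q[~np.isnan(q[:,0])]-tp;l=np.stack([q@ex,q@ey,q[:,2]],1)
    k=(abs(l[:,0])<.02)&(abs(l[:,1])<.065)&(abs(l[:,1])>.025)&(l[:,2]>-.01)&(l[:,2]<.035)
    b=l[k];print(n,len(b))
    for s_ in(-1,1):
        g=b[b[:,1]*s_>0]
        if len(g)>10:
            print("  side",s_,"x",np.percentile(g[:,0],[5,50,95]),"y",g[:,1].min(),g[:,1].max(),"z",np.percentile(g[:,2],[50,90,97]))
E
python3 bar.py
```

```text
[0.5073 0.3386 0.1705] jaw 0.26699511500946077
wrist 4126
  side -1 x [-0.0045 -0.0004  0.0041] y -0.040987980892824856 -0.02502344306841627 z [0.0222 0.0232 0.0236]
  side 1 x [-0.0043 -0.0001  0.004 ] y 0.02500705926584246 0.05430318452275695 z [0.0216 0.0231 0.0236]
side 96
  side 1 x [-0.0055 -0.0019  0.0025] y 0.02514833694593951 0.05740223424179059 z [0.0146 0.0225 0.0234]
top 68
  side -1 x [-0.0095 -0.0061 -0.0009] y -0.0518092963404419 -0.025925801872290658 z [0.0176 0.0222 0.0255]
```

```bash
python3 -m creep '[[255,[-4,-10,3],-0.01],[255,[-8,-20,4],-0.02],[255,[-8,-24,4],-0.025],[255,[-8,-24,4],-0.025],[255,[-8,-24,4],-0.025],[255,[-8,-24,3],-0.02],[255,[-8,-24,3],-0.02],[255,[-5,-24,1],-0.02]]' 80
python3 -m creep '[[255,[0,-24,0],-0.02],[255,[0,-24,0],-0.02],[255,[0,-24,0],-0.02],[255,[0,-24,0],-0.02],[255,[0,-24,0],-0.02],[255,[0,-18,0],-0.02],[255,[0,-10,0],-0.02],[255,[0,-6,0],-0.01]]'
python3 bar.py
```

```text
time: 5.12
tool_pos: [0.4482, 0.1626, 0.1952]
tcp_rot: [1.134, 1.255, -1.135]
wrist_force: [-0.3, -0.9, -0.3]
width: 0.084
time: 5.78
tool_pos: [0.449, 0.0089, 0.195]
tcp_rot: [1.246, 1.185, -1.247]
wrist_force: [-0.6, 0.1, -1.8]
width: 0.088
[0.449  0.0089 0.195 ] jaw -0.05116137917150041
wrist 4143
  side -1 x [-0.0042  0.0003  0.0044] y -0.04154135953903073 -0.02503208415051075 z [0.0222 0.0232 0.0236]
  side 1 x [-0.004   0.0002  0.0044] y 0.02502488573782 0.05431005072337041 z [0.0216 0.0231 0.0236]
side 73
  side 1 x [-0.005  -0.0012  0.0029] y 0.025278703529568444 0.05917779153852647 z [0.0144 0.0226 0.0236]
top 41
  side -1 x [-0.0069 -0.0053 -0.0008] y -0.04267995534124889 -0.033603103630187175 z [0.0232 0.0264 0.0273]
  side 1 x [-0.0067 -0.0032  0.0018] y 0.03789492961568658 0.052298263235941576 z [0.0196 0.0234 0.0246]
```

```bash
python3 - <<'E'
from m import *
np.set_printoptions(precision=4,suppress=True)
c=get_calibration("wrist");im,d=read_camera("wrist");cv2.imwrite("pics/w3.png",im)
P=cloud(d,c);P[d==0]=np.nan;np.save("pics/w3P.npy",P)
q=box(P,[.5,-.12,.2],[.65,.12,.225]);print(len(q))
for b in(q[q[:,1]<0],q[q[:,1]>0]):
    if len(b)>10: print(len(b),cv2.minAreaRect((b[:,:2]*1000).astype(np.float32)),np.median(b[:,2]),b.min(0),b.max(0))
E
```

```text
0
```

View pics/w3.png

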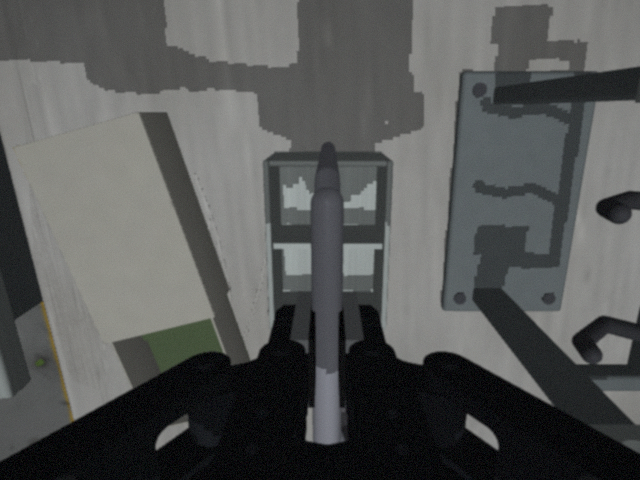

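```bash
python3 - <<'E'
from m import *
np.set_printoptions(precision=4,suppress=True)
P=np.load("pics/w3P.npy");T=load("top")
q=box(P,[.5,-.15,.004],[.7,.15,.02]);print("z",np.median(q[:,2]))
im=cv2.imread("pics/w3.png")
# base mask: points z>0.004
for nm,PP in(("wrist",P),("top",T)):
    b=box(PP,[.5,-.13,.0045],[.68,.13,.02]);print(nm,len(b),np.percentile(b[:,0],[1,99]),np.percentile(b[:,1],[1,99]))
    # front edge fit: for y bins min x
    ys=np.arange(-.08,.09,.01);f=[]
    for y in ys:
        g=b[abs(b[:,1]-y)<.005];
        if len(g)>3:f.append((y,np.percentile(g[:,0],3)))
    f=np.array(f);print(np.polyfit(f[:,0]-.0055,f[:,1],1))
q=box(P,[.5,-.12,.14],[.7,.12,.2]);print(len(q))
for lo,hi in((-.05,-.005),(.01,.06)):
    g=q[(q[:,1]>lo)&(q[:,1]<hi)];print(len(g),"x min",np.percentile(g[:,0],[1,5]),"y",np.percentile(g[:,1],[2,50,98]),"z",np.percentile(g[:,2],[2,50,98]))
    t=g[g[:,0]<np.percentile(g[:,0],1)+.008];print("  tip",t.mean(0),t.min(0),t.max(0))
E
```

```text
z 0.011093466112585687
wrist 27997 [0.5451 0.645 ] [-0.0831  0.1005]
[0.0493 0.5478]
top 2501 [0.5061 0.674 ] [-0.1219  0.121 ]
[0.0801 0.5237]
7021
1658 x min [0.5543 0.555 ] y [-0.0252 -0.0195 -0.0173] z [0.1559 0.1662 0.1849]
  tip [ 0.5573 -0.0195  0.1791] [ 0.5535 -0.0246  0.1671] [ 0.5623 -0.0166  0.1863]
1047 x min [0.557  0.5575] y [0.0351 0.0399 0.0424] z [0.1573 0.1762 0.1853]
  tip [0.5597 0.0395 0.1801] [0.5564 0.0349 0.1682] [0.5649 0.0428 0.1865]
```

```bash
python3 -m creep '[[255,[5,0,-3],0.003],[255,[15,0,-4],0],[255,[20,-1,-3],0],[255,[25,0,0],0],[255,[25,-1,0],0],[255,[20,-1,0],0],[255,[14,0,0],0],[255,[6,0,0],0]]'
python3 -m creep '[[255,[0,0,-4],0],[255,[0,0,-6],0],[255,[0,0,-6],0],[255,[0,0,-5],0],[255,[0,0,-4],0],[255,[0,0,-3],0],[255,[0,0,-2],0],[255,[0,0,0],0]]'
python3 - <<'E'
from m import *
for n in("wrist","side"):
    im,d=read_camera(n)
    if n=="side": im=cv2.resize(im[160:320,200:400],None,fx=3,fy=3)
    cv2.imwrite(f"pics/{n}4.png",im)
E
```

```text
time: 6.65
tool_pos: [0.582, 0.0083, 0.1847]
tcp_rot: [1.242, 1.188, -1.24]
wrist_force: [0.7, 0.3, -2.5]
width: 0.084
time: 7.32
tool_pos: [0.5792, 0.0072, 0.1548]
tcp_rot: [1.242, 1.188, -1.243]
wrist_force: [0.1, 0.5, -0.9]
width: 0.081
```

View pics/wrist4.png

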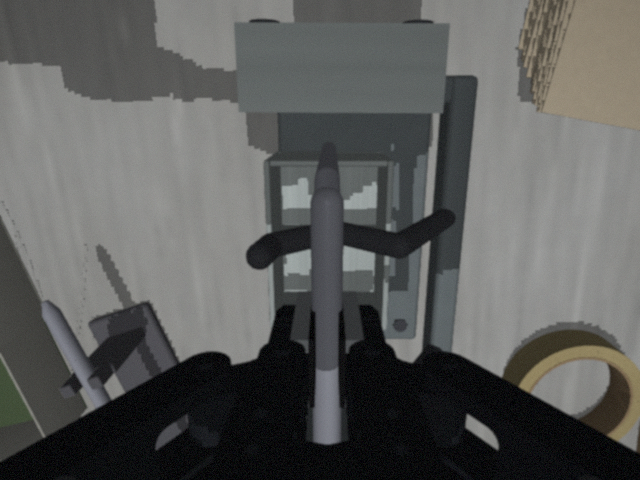

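View pics/side4.png

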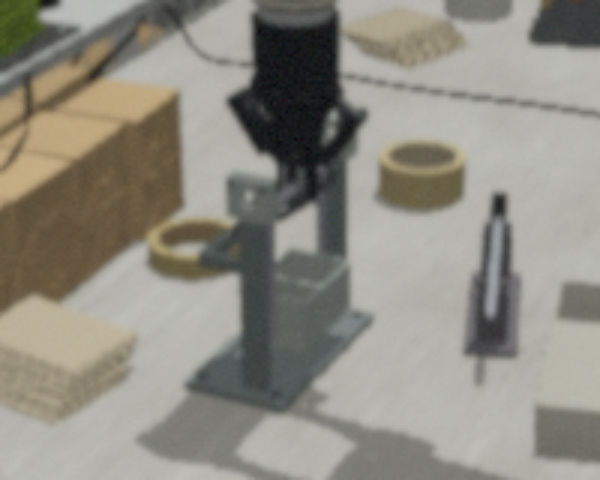

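```bash
python3 - <<'E'
from m import *
np.set_printoptions(precision=4,suppress=True)
s=read_state();c=get_calibration("wrist");im,d=read_camera("wrist");P=cloud(d,c);P[d==0]=np.nan
print(s["tool_pos"])
q=box(P,[.5,.04,.2],[.68,.14,.225]);print(len(q),cv2.minAreaRect((q[:,:2]*1000).astype(np.float32)),np.median(q[:,2]))
print(np.percentile(q,[1,50,99],axis=0))
E
python3 -m creep '[[255,[0,0,-3],0],[255,[0,0,-2],0],[255,[0,0,-2],0],[255,[0,0,-1],0],[255,[0,0,-1],0],[255,[0,0,0],0],[255,[0,0,0],0],[255,[0,0,0],0]]'
```

```text
[0.5797 0.0072 0.1554]
18709 ((585.681396484375, 85.87921142578125), (17.063655853271484, 40.69384002685547), 87.39595031738281) 0.2111893360900074
[[0.566  0.0772 0.2094]
 [0.5856 0.0857 0.2112]
 [0.6052 0.0937 0.2127]]
time: 8.13
tool_pos: [0.5815, 0.0072, 0.1479]
tcp_rot: [1.244, 1.185, -1.239]
wrist_force: [1.2, -0.9, 5.0]
width: 0.082
```

```bash
python3 -m creep '[[0,[0,0,0],0],[0,[0,0,0],0],[0,[0,0,0],0],[0,[0,0,0],0],[0,[0,0,0],0],[0,[0,0,0],0],[0,[0,0,3],0],[0,[0,0,6],0]]'
python3 -m creep '[[0,[0,0,10],0],[0,[0,0,15],0],[0,[0,0,20],0],[0,[0,0,25],0],[0,[0,0,25],0],[0,[0,0,15],0],[0,[0,0,5],0],[0,[0,0,0],0]]'
python3 - <<'E'
from m import *
np.set_printoptions(precision=4,suppress=True)
s=read_state();c=get_calibration("wrist");im,d=read_camera("wrist");P=cloud(d,c);P[d==0]=np.nan
print(s["tool_pos"]);cv2.imwrite("pics/w5.png",im);np.save("pics/w5P.npy",P)
im,d=read_camera("side");cv2.imwrite("pics/s5.png",cv2.resize(im[160:320,200:400],None,fx=3,fy=3))
for lo,hi in((-.14,-.03),(.04,.14)):
    q=box(P,[.5,lo,.2],[.68,hi,.225])
    if len(q)>50:print(len(q),cv2.minAreaRect((q[:,:2]*1000).astype(np.float32)),np.median(q[:,2]))
q=box(P,[.56,-.06,.155],[.605,.07,.185]);print(len(q))
E
```

```text
time: 8.8
tool_pos: [0.5789, 0.0072, 0.1546]
tcp_rot: [1.241, 1.189, -1.244]
wrist_force: [-0.3, -0.1, -0.8]
width: 1.0
time: 9.47
tool_pos: [0.5811, 0.0072, 0.2734]
tcp_rot: [1.245, 1.184, -1.238]
wrist_force: [-0.2, 0.2, -0.9]
width: 1.003
[0.5811 0.0072 0.2734]
2508 ((577.9105224609375, -70.04933166503906), (17.524124145507812, 40.004329681396484), 87.64411926269531) 0.21078179004056502
3282 ((585.5821533203125, 85.97325134277344), (16.738317489624023, 40.2022819519043), 87.31358337402344) 0.21119254300317758
4224
```

View pics/w5.png

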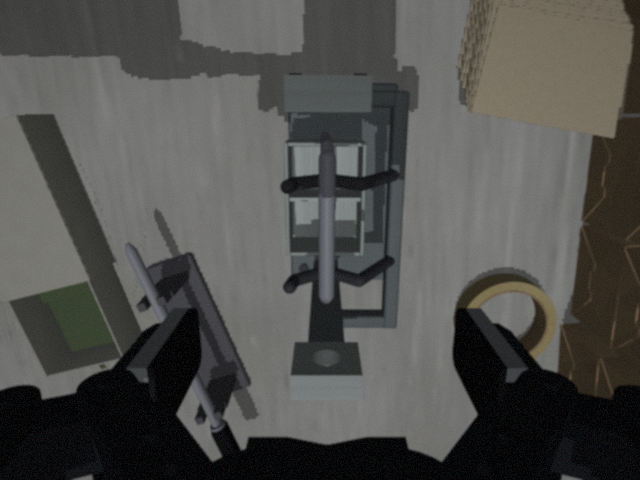

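View pics/s5.png

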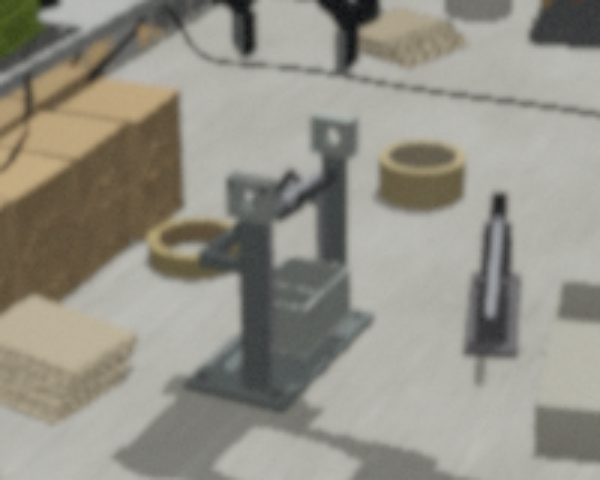

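Seen from the wrist, the caddy hangs on both hooks: the bar runs down column 327 and crosses the hooks at rows 185 and 275. The block tops fit 156 mm apart. On to the rod.

```bash
python3 -m creep '[[0,[-8,-20,0],0.04],[0,[-15,-36,0],0.05],[0,[-15,-36,0],0.05],[0,[-15,-36,0],0.05],[0,[-15,-36,0],0.05],[0,[-15,-36,0],0.05],[0,[-15,-35,0],0.045],[0,[-9,-16,0],0]]'
cat > rod.py <<'E'
from m import *
import sys
np.set_printoptions(precision=4,suppress=True)
s=read_state();c=get_calibration("wrist");im,d=read_camera("wrist");P=cloud(d,c);P[d==0]=np.nan
M=R.from_rotvec(s["tcp_rot"]).as_matrix();print(s["tool_pos"],"jaw",np.arctan2(M[1,1],M[0,1]));cv2.imwrite(f"pics/{sys.argv[1]}.png",im)
q=box(P,[.36,-.36,.055],[.54,.0,.09])
for _ in range(5):
    m=np.median(q,0) if _==0 else q.mean(0);v=np.linalg.svd(q-m)[2][0];r=np.linalg.norm((q-m)-np.outer((q-m)@v,v),axis=1);q=q[r<[.03,.02,.012,.009,.009][_]]
v*=np.sign(v[1]);t=(q-m)@v;print(len(q),"yaw",np.arctan2(-v[0],v[1]),"slope",v[2]);n=np.array([v[1],-v[0],0])
for a in np.arange(t.min(),t.max(),.01):
    k=(t>=a)&(t<a+.01)
    if k.sum()>5:
        w=(q[k]-m)@n;print((m+v*a)[:2],k.sum(),np.percentile(w,[2,98]),np.percentile(q[k,2],90).round(4))
print("ends",m+v*t.min(),m+v*t.max())
E
python3 rod.py w6
```

```text
time: 10.23
tool_pos: [0.47, -0.2467, 0.2681]
tcp_rot: [0.992, 1.336, -0.996]
wrist_force: [-0.4, 0.3, -0.9]
width: 1.002
[ 0.47   -0.2467  0.2681] jaw 0.28962368038338393
3676 yaw 0.28775933315740293 slope -0.02843920854140421
[ 0.4819 -0.2728] 216 [-0.0078  0.008 ] 0.0716
[ 0.479  -0.2632] 239 [-0.0078  0.0079] 0.0719
[ 0.4762 -0.2536] 236 [-0.0078  0.0077] 0.0719
[ 0.4733 -0.244 ] 252 [-0.0078  0.0076] 0.072
[ 0.4705 -0.2344] 249 [-0.0078  0.0083] 0.0718
[ 0.4677 -0.2248] 259 [-0.0078  0.0082] 0.0717
[ 0.4648 -0.2153] 181 [-0.0065  0.0066] 0.0702
[ 0.462  -0.2057] 226 [-0.0077  0.0078] 0.0722
[ 0.4592 -0.1961] 184 [-0.0073  0.0065] 0.0687
[ 0.4563 -0.1865] 173 [-0.0047  0.0047] 0.0684
[ 0.4535 -0.1769] 176 [-0.0047  0.0046] 0.0683
[ 0.4506 -0.1673] 181 [-0.0048  0.0045] 0.0683
[ 0.4478 -0.1578] 181 [-0.0048  0.0043] 0.0683
[ 0.445  -0.1482] 191 [-0.0048  0.005 ] 0.0684
[ 0.4421 -0.1386] 203 [-0.0048  0.005 ] 0.0685
[ 0.4393 -0.129 ] 204 [-0.0048  0.0048] 0.0687
[ 0.4365 -0.1194] 193 [-0.0041  0.0047] 0.0684
[ 0.4336 -0.1098] 132 [-0.0042  0.0046] 0.0688
ends [ 0.4819 -0.2728  0.0708] [ 0.4317 -0.1035  0.0658]
```

View pics/w6.png

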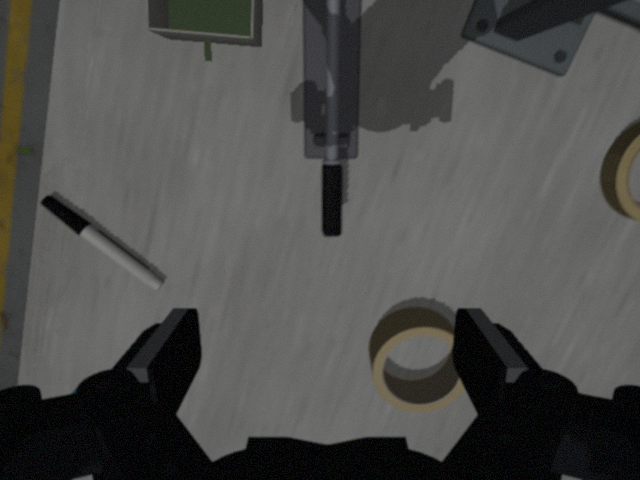

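```bash
python3 -m creep '[[0,[1,1,-25],0],[0,[1,1,-38],0],[0,[1,1,-38],0],[0,[0,1,-38],0],[0,[0,0,-35],0],[0,[0,0,-30],0],[0,[0,0,-16],0],[0,[0,0,-6],0]]'
python3 -m creep '[[0,[0,0,0],0],[255,[0,0,0],0],[255,[0,0,0],0],[255,[0,0,0],0],[255,[0,0,0],0],[255,[0,0,0],0],[255,[0,0,0],0],[255,[0,0,0],0]]' 100
```

```text
time: 10.95
tool_pos: [0.4715, -0.2369, 0.0388]
tcp_rot: [0.993, 1.343, -0.995]
wrist_force: [-0.3, 0.2, -0.1]
width: 1.0
time: 11.62
tool_pos: [0.4735, -0.241, 0.0446]
tcp_rot: [0.988, 1.336, -0.995]
wrist_force: [-8.4, -4.2, 4.8]
width: 0.163
```

```bash
python3 -m creep '[[255,[0,0,0],0],[255,[0,0,4],0],[255,[0,0,8],0],[255,[0,0,12],0],[255,[0,0,15],0],[255,[0,0,15],0],[255,[0,0,10],0],[255,[0,0,4],0]]' 120
python3 - <<'E'
from m import *
np.set_printoptions(precision=4,suppress=True)
print(read_state()["wrist_force"],read_state()["torque"])
im,d=read_camera("side");cv2.imwrite("pics/s7.png",cv2.resize(im[180:300,300:460],None,fx=4,fy=4))
im,d=read_camera("wrist");cv2.imwrite("pics/w7.png",im)
E
```

```text
time: 12.28
tool_pos: [0.4779, -0.2406, 0.1156]
tcp_rot: [0.993, 1.327, -0.991]
wrist_force: [1.1, 0.2, -0.7]
width: 0.16
[ 1.0692  0.1853 -0.6584] [-0.0592 -0.0966  0.0039]
```

View pics/w7.png

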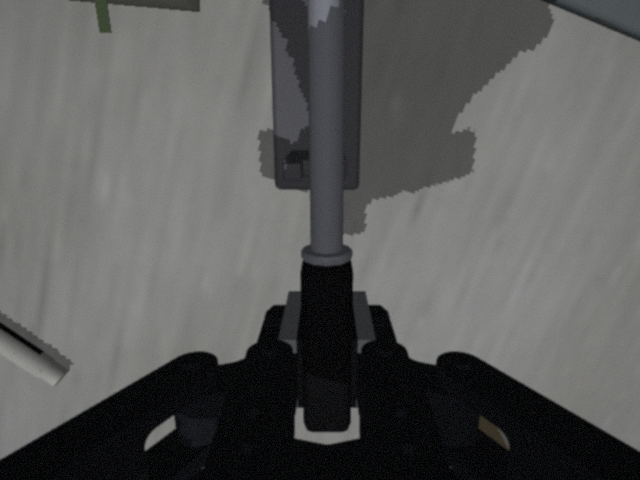

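View pics/s7.png

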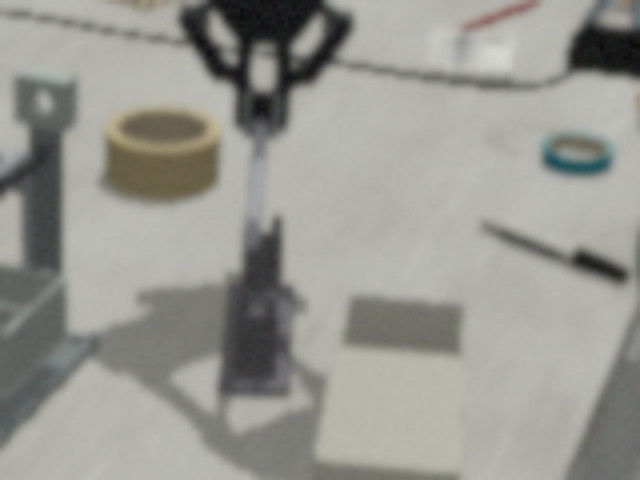

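```bash
python3 -m creep '[[255,[2,-10,4],0],[255,[6,-18,8],-0.02],[255,[8,-20,10],-0.03],[255,[12,-20,10],-0.05],[255,[14,-15,10],-0.06],[255,[16,-10,10],-0.06],[255,[15,-3,4],-0.06],[255,[12,0,0],-0.05]]'
cat > ax.py <<'E'
from m import *
import sys
np.set_printoptions(precision=4,suppress=True)
s=read_state();tp=s["tool_pos"];M=R.from_rotvec(s["tcp_rot"]).as_matrix();a=np.arctan2(M[1,1],M[0,1])
print("t",s["time"],"tcp",tp,"jaw",a,"F",s["wrist_force"],"T",s["torque"])
ex=np.array([np.cos(a),np.sin(a),0]);ey=np.array([-np.sin(a),np.cos(a),0])
def tubefit(w,z,r=.005):
    # top visible arc -> circle centre: fit with known radius
    from scipy.optimize import least_squares
    f=least_squares(lambda p:np.hypot(w-p[0],z-p[1])-r,[np.median(w),np.percentile(z,95)-r],loss="soft_l1",f_scale=.001);return f.x
for n in sys.argv[2:]:
    c=get_calibration(n);im,d=read_camera(n);P=cloud(d,c);P[d==0]=np.nan;cv2.imwrite(f"pics/{n}_{sys.argv[1]}.png",im);np.save(f"pics/{n}_{sys.argv[1]}.npy",P)
    q=P.reshape(-1,3);q=q[~np.isnan(q[:,0])]-tp;l=np.stack([q@ex,q@ey,q[:,2]],1)
    k=(l[:,1]>.04)&(l[:,1]<.235)&(abs(l[:,0])<.02)&(abs(l[:,2]-.019)<.02);l=l[k];out=[]
    for y in np.arange(.04,.24,.012):
        g=l[(l[:,1]>=y)&(l[:,1]<y+.012)]
        if len(g)>6:
            p=tubefit(g[:,0],g[:,2]);out.append((y+.006,p[0],p[1],len(g)))
    o=np.array(out)
    if len(o)>3:
        px=np.polyfit(o[:,0],o[:,1],1);pz=np.polyfit(o[:,0],o[:,2],1)
        print(n,"ymax",l[:,1].max(),"x(y)=",px,"z(y)=",pz);print(o)
        for Y in(0,.23):
            w=tp+ex*np.polyval(px,Y)+ey*Y;w[2]=tp[2]+np.polyval(pz,Y);print("  axis at",Y,w)
    for lo,hi in((-.14,-.03),(.04,.14)):
        b=box(P,[.54,lo,.2],[.62,hi,.225]) if n=="wrist" else box(P,[.54,lo,.2],[.62,hi,.225])
        if len(b)>100:print("  block",len(b),cv2.minAreaRect((b[:,:2]*1000).astype(np.float32)),np.median(b[:,2]))
E
python3 ax.py a wrist side
```

```text
time: 13.05
tool_pos: [0.5621, -0.3381, 0.1688]
tcp_rot: [1.241, 1.186, -1.241]
wrist_force: [0.5, 0.0, -1.6]
width: 0.16
t 13.05 tcp [ 0.5621 -0.3381  0.1688] jaw -0.04420126756768803 F [ 0.5328  0.0158 -1.6111] T [-0.1007  0.0341 -0.0341]
wrist ymax 0.09870342365839638 x(y)= [-0.0009  0.0001] z(y)= [0.0012 0.0174]
[[   0.046     0.        0.0175 1370.    ]
 [   0.058    -0.        0.0175 1474.    ]
 [   0.07      0.        0.0176 1605.    ]
 [   0.082    -0.        0.0175 1751.    ]
 [   0.094    -0.        0.0175 1579.    ]]
  axis at 0 [ 0.5622 -0.3381  0.1862]
  axis at 0.23 [ 0.5722 -0.1083  0.1865]
side ymax 0.23052453902063144 x(y)= [ 0.0084 -0.001 ] z(y)= [0.001  0.0179]
[[ 0.046   0.0002  0.0169  8.    ]
 [ 0.07   -0.0004  0.019   9.    ]
 [ 0.094  -0.0001  0.0173  7.    ]
 [ 0.118  -0.0004  0.0196  7.    ]
 [ 0.13   -0.003   0.0177  7.    ]
 [ 0.142   0.002   0.0183  9.    ]
 [ 0.154   0.0007  0.018   8.    ]
 [ 0.178   0.0005  0.0177 10.    ]
 [ 0.19    0.0001  0.0182  7.    ]
 [ 0.214   0.0015  0.0179 11.    ]]
  axis at 0 [ 0.5611 -0.3381  0.1867]
  axis at 0.23 [ 0.5732 -0.1084  0.187 ]
  block 113 ((585.4232177734375, 89.03789520263672), (24.600465774536133, 43.45256423950195), 78.78773498535156) 0.2093160265882772
```

View pics/wrist_a.png

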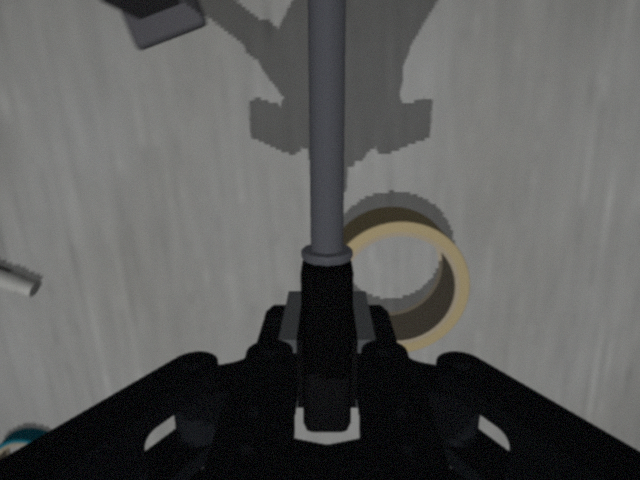

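```bash
python3 -m creep '[[255,[1.5,0,3],-0.002],[255,[1.2,0,3],-0.002],[255,[0,0,0],0],[255,[0,0,0],0],[255,[0,0,0],0],[255,[0,0,0],0],[255,[0,0,0],0],[255,[0,0,0],0]]'
python3 ax.py b top side
python3 - <<'E'
import cv2
a=cv2.imread("pics/top_b.png")[180:280,270:470];cv2.imwrite("pics/tb.png",cv2.resize(a,None,fx=4,fy=4,interpolation=cv2.INTER_CUBIC))
a=cv2.imread("pics/side_b.png")[180:300,250:410];cv2.imwrite("pics/sb.png",cv2.resize(a,None,fx=5,fy=5,interpolation=cv2.INTER_CUBIC))
E
```

```text
time: 13.82
tool_pos: [0.5632, -0.3357, 0.1743]
tcp_rot: [1.241, 1.188, -1.242]
wrist_force: [-0.2, 0.5, -1.6]
width: 0.159
t 13.8167 tcp [ 0.5632 -0.3357  0.1743] jaw -0.04393119111779434 F [-0.1619  0.4654 -1.6393] T [-0.0654  0.0297  0.0374]
top ymax 0.22482579637842212 x(y)= [-0.0028 -0.0026] z(y)= [0.0023 0.0178]
[[ 0.046  -0.003   0.0178 15.    ]
 [ 0.058  -0.0029  0.0182 21.    ]
 [ 0.07   -0.0035  0.0182 20.    ]
 [ 0.082  -0.0021  0.0158 23.    ]
 [ 0.094  -0.0009  0.0186 22.    ]
 [ 0.106  -0.0031  0.0193 21.    ]
 [ 0.118  -0.0031  0.0177 23.    ]
 [ 0.13   -0.003   0.0171 20.    ]
 [ 0.142  -0.0061  0.0201 23.    ]
 [ 0.154  -0.002   0.0179 21.    ]
 [ 0.166  -0.0032  0.0174 23.    ]
 [ 0.178  -0.0029  0.0183 23.    ]
 [ 0.19   -0.0041  0.0186 19.    ]
 [ 0.202  -0.0023  0.0179 21.    ]
 [ 0.214  -0.0028  0.018  23.    ]]
  axis at 0 [ 0.5606 -0.3356  0.1921]
  axis at 0.23 [ 0.5701 -0.1058  0.1926]
  block 129 ((574.7825927734375, -72.67352294921875), (16.985105514526367, 40.73811340332031), 87.57762908935547) 0.21033088589085813
  block 131 ((581.9498901367188, 83.69314575195312), (16.57481575012207, 39.847076416015625), 88.1180419921875) 0.20981171059531967
side ymax 0.23304628936323843 x(y)= [-0.0051 -0.0006] z(y)= [-0.001  0.019]
[[ 0.046   0.0004  0.0185  7.    ]
 [ 0.07   -0.0003  0.0188  8.    ]
 [ 0.082   0.0007  0.0182  7.    ]
 [ 0.118  -0.0012  0.0192  7.    ]
 [ 0.13   -0.0075  0.0212  8.    ]
 [ 0.154  -0.0019  0.0183  9.    ]
 [ 0.178  -0.0002  0.0195  9.    ]
 [ 0.202  -0.0009  0.0181  9.    ]
 [ 0.214  -0.0002  0.0182  9.    ]]
  axis at 0 [ 0.5627 -0.3357  0.1933]
  axis at 0.23 [ 0.5716 -0.1059  0.1931]
  block 112 ((584.1895751953125, 87.57555389404297), (43.83274841308594, 23.63768768310547), 4.864042282104492) 0.2088490900691431
```

View pics/tb.png

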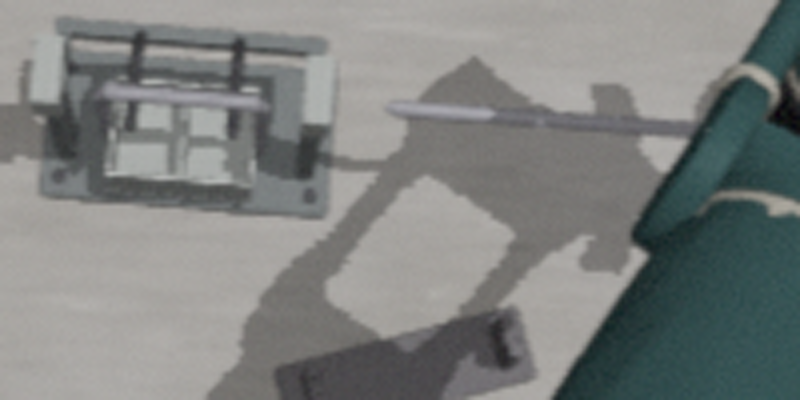

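View pics/sb.png

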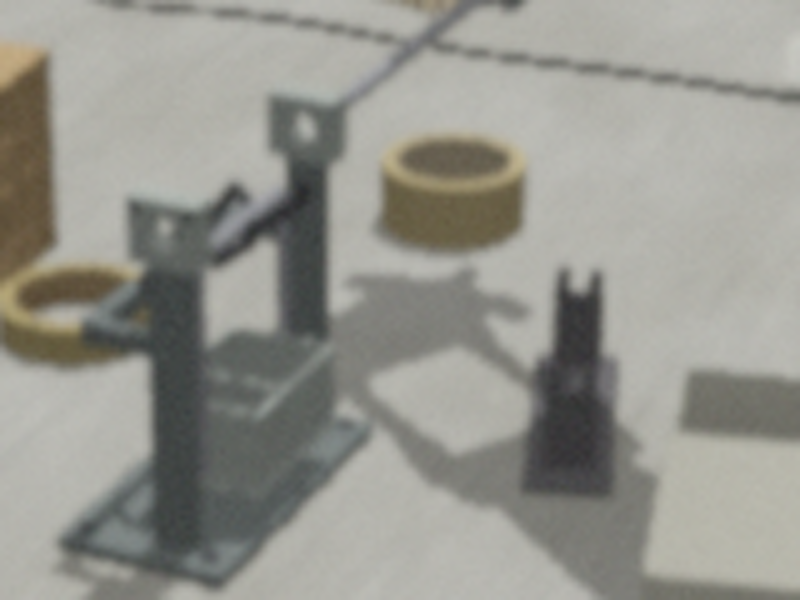

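```bash
python3 -m creep '[[255,[1,0,0.4],-0.003],[255,[1,0,0],-0.002],[255,[0,0,0],0],[255,[0,0,0],0],[255,[0,0,0],0],[255,[0,0,0],0],[255,[0,0,0],0],[255,[0,0,0],0]]'
python3 ax.py c top | grep -v '\[ *\[* *0.[012]'
```

```text
time: 14.58
tool_pos: [0.5654, -0.3358, 0.1746]
tcp_rot: [1.245, 1.186, -1.245]
wrist_force: [-0.3, 0.2, -1.4]
width: 0.164
t 14.5833 tcp [ 0.5654 -0.3358  0.1746] jaw -0.048986871585773556 F [-0.3433  0.1841 -1.4047] T [-0.0467 -0.0269  0.0148]
  axis at 0 [ 0.5626 -0.3356  0.1928]
  axis at 0.23 [ 0.5726 -0.1058  0.1942]
  block 133 ((573.273681640625, -97.62509155273438), (66.84041595458984, 40.69133758544922), 85.70401763916016) 0.21089205691826263
  block 133 ((581.7962646484375, 83.4544906616211), (15.891451835632324, 40.696163177490234), 87.11640930175781) 0.21002940020547944
```

```bash
python3 -m creep '[[255,[0.2,4,0],0],[255,[0.4,8,0],0],[255,[0.4,8,0],0],[255,[0.4,8,0],0],[255,[0.4,8,0],0],[255,[0.3,6,0],0],[255,[0.2,4,0],0],[255,[0.1,2,0],0]]'
python3 ax.py d top side| grep -v '\[ *\[* *0.[012]'
python3 - <<'E'
import cv2
a=cv2.imread("pics/side_d.png")[170:270,270:370];cv2.imwrite("pics/sd.png",cv2.resize(a,None,fx=6,fy=6,interpolation=cv2.INTER_CUBIC))
E
```

```text
time: 15.3
tool_pos: [0.5679, -0.2868, 0.1747]
tcp_rot: [1.245, 1.186, -1.244]
wrist_force: [0.7, -0.1, -0.6]
width: 0.165
t 15.3 tcp [ 0.5679 -0.2868  0.1747] jaw -0.04810510626432686 F [ 0.6824 -0.1369 -0.5854] T [-0.0913 -0.0308  0.0671]
  axis at 0 [ 0.5644 -0.2866  0.1861]
  axis at 0.23 [ 0.5761 -0.0569  0.2019]
  block 133 ((575.107421875, -72.2166748046875), (37.497657775878906, 37.87271499633789), 41.98845291137695) 0.21044895963684795
  block 131 ((581.9328002929688, 83.4206314086914), (16.382381439208984, 40.0219841003418), 86.04329681396484) 0.2102046511672746
  axis at 0 [ 0.5675 -0.2868  0.1902]
  axis at 0.23 [ 0.5782 -0.057   0.1975]
  block 110 ((584.7590942382812, 89.35658264160156), (41.852752685546875, 24.280410766601562), 3.111032247543335) 0.20909314460282985
```

View pics/sd.png

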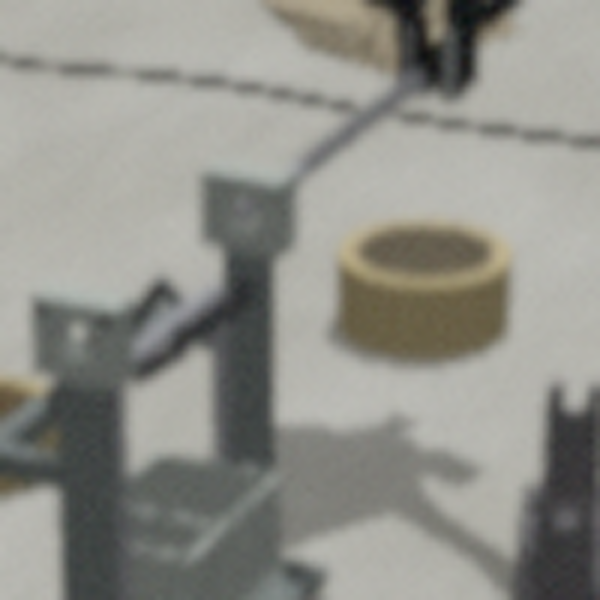

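```bash
python3 -m creep '[[255,[0.2,4,0],0],[255,[0.4,8,0],0],[255,[0.5,10,0],0],[255,[0.5,10,0],0],[255,[0.5,10,0],0],[255,[0.4,8,0],0],[255,[0.3,6,0],0],[255,[0.2,4,0],0]]'
python3 -m creep '[[255,[0.2,4,0],0],[255,[0.4,8,0],0],[255,[0.5,10,0],0],[255,[0.4,8,0],0],[255,[0.4,8,0],0],[255,[0.3,6,0],0],[255,[0.2,4,0],0],[255,[0,0,0],0]]'
python3 ax.py e wrist top side
python3 - <<'E'
import cv2
a=cv2.imread("pics/side_e.png")[170:270,270:370];cv2.imwrite("pics/se.png",cv2.resize(a,None,fx=6,fy=6,interpolation=cv2.INTER_CUBIC))
a=cv2.imread("pics/top_e.png")[180:250,270:370];cv2.imwrite("pics/te.png",cv2.resize(a,None,fx=6,fy=6,interpolation=cv2.INTER_CUBIC))
E
```

```text
time: 16.07
tool_pos: [0.5709, -0.2266, 0.1747]
tcp_rot: [1.245, 1.186, -1.244]
wrist_force: [0.3, -0.5, -0.9]
width: 0.159
time: 16.73
tool_pos: [0.5733, -0.1788, 0.1747]
tcp_rot: [1.245, 1.186, -1.244]
wrist_force: [-0.4, 0.6, -1.6]
width: 0.167
t 16.7333 tcp [ 0.5733 -0.1788  0.1747] jaw -0.04804954889342183 F [-0.4416  0.5822 -1.5861] T [-0.0799  0.036   0.0529]
wrist ymax 0.10097802988009091 x(y)= [-0.0097  0.0006] z(y)= [-0.1381  0.0262]
[[   0.046     0.        0.0176 1359.    ]
 [   0.058     0.        0.0176 1474.    ]
 [   0.07     -0.        0.0177 1600.    ]
 [   0.082    -0.        0.0176 1768.    ]
 [   0.094    -0.0001    0.0177 1567.    ]
 [   0.106    -0.0008    0.0059  783.    ]]
  axis at 0 [ 0.5739 -0.1789  0.2009]
  axis at 0.23 [0.5827 0.051  0.1691]
top ymax 0.22351079337164234 x(y)= [ 0.0041 -0.0031] z(y)= [-0.0556  0.0288]
[[ 0.07   -0.0022  0.0171 13.    ]
 [ 0.082  -0.0016  0.0197 20.    ]
 [ 0.094  -0.0031  0.0264 32.    ]
 [ 0.106  -0.0025  0.0346 76.    ]
 [ 0.118  -0.0046  0.0266 34.    ]
 [ 0.13   -0.0026  0.0186 22.    ]
 [ 0.142  -0.0017  0.024  20. 
[... 574 characters left out ...]
754269072210379 x(y)= [ 0.0434 -0.0083] z(y)= [-0.0253  0.0242]
[[  0.058   -0.0066   0.0177   9.    ]
 [  0.106   -0.0052   0.0287  37.    ]
 [  0.118   -0.0027   0.022  132.    ]
 [  0.13    -0.0036   0.0246  11.    ]
 [  0.142    0.0002   0.0181  10.    ]
 [  0.154    0.0006   0.0189   8.    ]
 [  0.166   -0.0001   0.0187   9.    ]
 [  0.178   -0.0006   0.0183  11.    ]
 [  0.19    -0.0005   0.0188  11.    ]
 [  0.202   -0.0005   0.0196   7.    ]
 [  0.214   -0.0003   0.0187  13.    ]]
  axis at 0 [ 0.565  -0.1784  0.1989]
  axis at 0.23 [0.586  0.0508 0.193 ]
  block 113 ((585.3990478515625, 87.58551788330078), (22.346145629882812, 44.486572265625), 81.45845794677734) 0.20952142843350308
```

View pics/se.png

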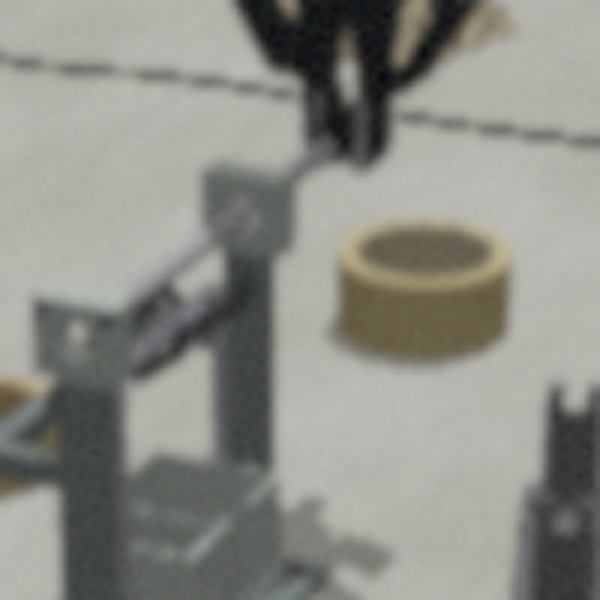

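View pics/te.png

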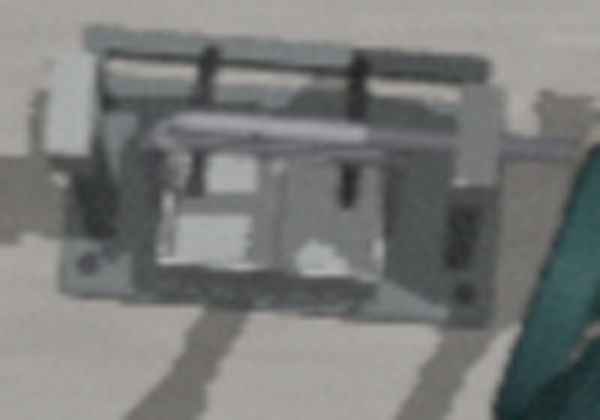

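View pics/wrist_e.png

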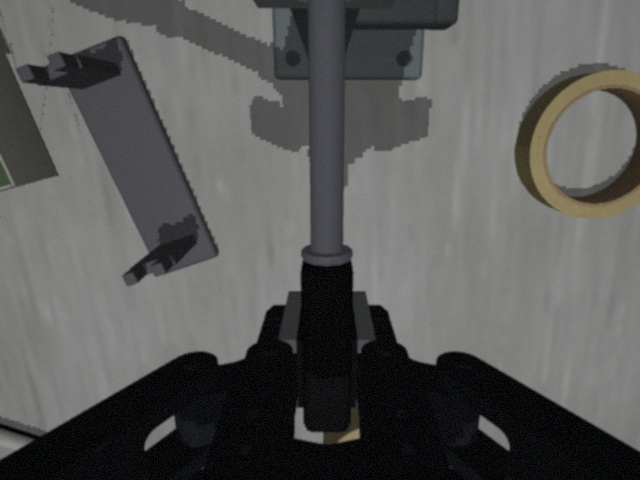

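```bash
python3 -m creep '[[255,[-0.4,2,0],0],[255,[0,4,0],0],[255,[0.2,7,0],0],[255,[0.4,8,0],0],[255,[0.4,8,0],0],[255,[0.3,6,0],0],[255,[0.2,4,0],0],[255,[0.1,2,0],0]]'
python3 ax.py f wrist top side | grep -v '0\.[12][0-9]* .* [0-9]*\. *\]'
python3 - <<'E'
import cv2
a=cv2.imread("pics/side_f.png")[170:270,270:370];cv2.imwrite("pics/sf.png",cv2.resize(a,None,fx=6,fy=6,interpolation=cv2.INTER_CUBIC))
a=cv2.imread("pics/top_f.png")[180:250,270:370];cv2.imwrite("pics/tf.png",cv2.resize(a,None,fx=6,fy=6,interpolation=cv2.INTER_CUBIC))
E
```

```text
time: 17.55
tool_pos: [0.5745, -0.1378, 0.1747]
tcp_rot: [1.244, 1.186, -1.244]
wrist_force: [-0.4, 0.3, -1.7]
width: 0.161
t 17.55 tcp [ 0.5745 -0.1378  0.1747] jaw -0.04792083850468479 F [-0.4253  0.2728 -1.659 ] T [-0.0669  0.0178 -0.0265]
wrist ymax 0.09882560638771694 x(y)= [-0.0026  0.0002] z(y)= [-0.1229  0.0326]
[[   0.046     0.0001    0.0176 1363.    ]
 [   0.058     0.0001    0.0326 3977.    ]
 [   0.07     -0.        0.0346 8071.    ]
 [   0.082    -0.        0.0177 1749.    ]
 [   0.094    -0.0001    0.0177 1559.    ]]
  axis at 0 [ 0.5747 -0.1378  0.2073]
  axis at 0.23 [0.5851 0.092  0.179 ]
  block 19539 ((578.2745361328125, -101.46018981933594), (78.02893829345703, 74.37313842773438), 87.48231506347656) 0.21120544498881733
top ymax 0.22963596420098678 x(y)= [-0.0158  0.0002] z(y)= [0.0352 0.0165]
[[ 0.07    0.0067  0.0312 23.    ]
 [ 0.082  -0.0039  0.0185 20.    ]
 [ 0.094  -0.0035  0.0173 23.    ]
  axis at 0 [ 0.5747 -0.1378  0.1912]
  axis at 0.23 [0.5821 0.0921 0.1993]
  block 133 ((581.7677612304688, 72.24404907226562), (39.03193664550781, 40.5117073059082), 86.18620300292969) 0.2098579511687626
side ymax 0.23496033748327896 x(y)= [-0.0061 -0.0015] z(y)= [-0.0196  0.0234]
[[  0.058    0.0031   0.0303  14.    ]
 [  0.07    -0.0018   0.024   95.    ]
 [  0.082   -0.0067   0.0211  65.    ]
 [  0.094   -0.0046   0.0219   8.    ]
  axis at 0 [ 0.573  -0.1377  0.1981]
  axis at 0.23 [0.5826 0.0921 0.1936]
  block 211 ((574.621337890625, -97.23847198486328), (68.66038513183594, 82.43489837646484), 2.844994068145752) 0.21015748966552317
  block 111 ((584.2083740234375, 88.92955017089844), (24.29551887512207, 43.64861297607422), 78.3984146118164) 0.20929367219121553
```

View pics/sf.png

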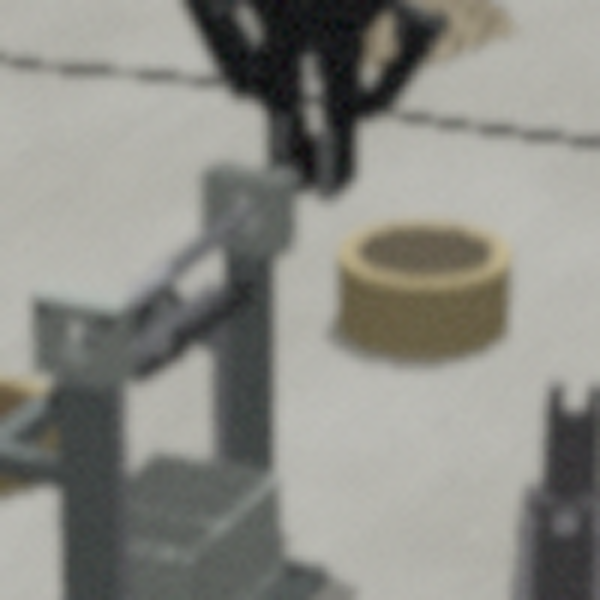

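View pics/wrist_f.png

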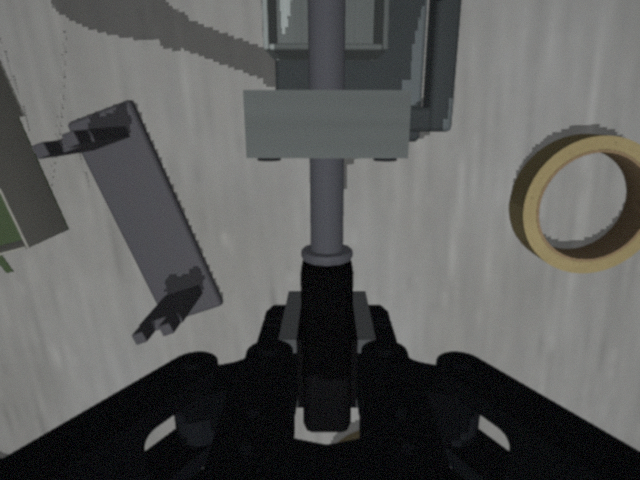

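```bash
python3 - <<'E'
from m import *
np.set_printoptions(precision=4,suppress=True)
P=np.load("pics/wrist_f.npy");tp=np.array([.5745,-.1378,.1747]);a=-.0479
ex=np.array([np.cos(a),np.sin(a),0]);ey=np.array([-np.sin(a),np.cos(a),0])
q=P.reshape(-1,3)-tp;l=np.stack([q@ex,q@ey,q[:,2]],1)
b=l[(l[:,2]>.032)&(l[:,2]<.042)&(l[:,1]>.04)];print("block y",np.percentile(b[:,1],[.5,99.5]),"x",np.percentile(b[:,0],[.5,99.5]))
h=l[(abs(l[:,0])<.009)&(l[:,2]>.01)&(l[:,2]<.03)]
for y in np.arange(.0,.05,.002):
    g=h[abs(h[:,1]-y)<.001];
    if len(g):print(round(y,3),len(g),np.percentile(g[:,0],[1,99]),np.percentile(g[:,2],[95]))
E
```

```text
block y [0.0587 0.0754] x [-0.0197  0.0199]
0.0 253 [-0.0068  0.0069] [0.027]
0.002 270 [-0.0068  0.007 ] [0.0268]
0.004 268 [-0.0068  0.0069] [0.0265]
0.006 272 [-0.0068  0.0069] [0.0267]
0.008 272 [-0.0068  0.0069] [0.0264]
0.01 494 [-0.0089  0.009 ] [0.0291]
0.012 326 [-0.0078  0.008 ] [0.0266]
0.014 305 [-0.0078  0.0078] [0.0263]
0.016 312 [-0.0077  0.0079] [0.0264]
0.018 311 [-0.0077  0.0078] [0.0265]
0.02 323 [-0.0076  0.0078] [0.0264]
0.022 330 [-0.0077  0.0077] [0.0264]
0.024 376 [-0.0079  0.0079] [0.0263]
0.026 391 [-0.0073  0.0074] [0.0256]
0.028 296 [-0.0075  0.008 ] [0.0258]
0.03 508 [-0.0075  0.0073] [0.0255]
0.032 200 [-0.0047  0.0048] [0.0231]
0.034 205 [-0.0047  0.0048] [0.0233]
0.036 212 [-0.005   0.0048] [0.0232]
0.038 218 [-0.005   0.0047] [0.0229]
0.04 217 [-0.0049  0.0047] [0.0232]
0.042 222 [-0.0049  0.0047] [0.0232]
0.044 216 [-0.0049  0.005 ] [0.0231]
0.046 229 [-0.0049  0.005 ] [0.0232]
0.048 228 [-0.0048  0.0049] [0.0233]
```

```bash
python3 -m creep '[[255,[0.1,2,0],0],[255,[0.2,3,0],0],[255,[0.2,4,0],0],[255,[0.1,3,0],0],[255,[0,1,0],0],[255,[0,0,0],0],[255,[0,0,0],0],[255,[0,0,0],0]]'
python3 ax.py g wrist top side | grep -E '^t |axis|block'
python3 - <<'E'
from m import *
np.set_printoptions(precision=4,suppress=True)
a=cv2.imread("pics/side_g.png")[170:270,270:370];cv2.imwrite("pics/sg.png",cv2.resize(a,None,fx=6,fy=6,interpolation=cv2.INTER_CUBIC))
a=cv2.imread("pics/top_g.png")[180:250,270:370];cv2.imwrite("pics/tg.png",cv2.resize(a,None,fx=6,fy=6,interpolation=cv2.INTER_CUBIC))
s=read_state();P=np.load("pics/wrist_g.npy");tp=s["tool_pos"];a=-.0479
ex=np.array([np.cos(a),np.sin(a),0]);ey=np.array([-np.sin(a),np.cos(a),0])
q=P.reshape(-1,3)-tp;l=np.stack([q@ex,q@ey,q[:,2]],1)
b=l[(l[:,2]>.032)&(l[:,2]<.042)&(l[:,1]>.035)];print("block y",np.percentile(b[:,1],[.5,99.5]),"x",np.percentile(b[:,0],[.5,99.5]),"z",np.median(b[:,2]))
for n in("side","top"):
    b=box(np.load(f"pics/{n}_g.npy"),[.565,.088,.18],[.605,.125,.2]);print(n,len(b),"beyond left face: y max",np.sort(b[:,1])[-6:])
E
```

```text
time: 18.37
tool_pos: [0.5751, -0.1258, 0.1747]
tcp_rot: [1.245, 1.186, -1.245]
wrist_force: [-1.0, -0.1, -1.1]
width: 0.163
t 18.3667 tcp [ 0.5751 -0.1258  0.1747] jaw -0.04899879746878471 F [-0.952  -0.0829 -1.0564] T [-0.0626 -0.0448 -0.0309]
  axis at 0 [ 0.5842 -0.1263  0.2308]
  axis at 0.23 [0.5615 0.1051 0.1227]
  block 20480 ((572.659912109375, -99.76055908203125), (70.25819396972656, 81.56134033203125), 17.295879364013672) 0.21116250331766726
  axis at 0 [ 0.5721 -0.1257  0.1857]
  axis at 0.23 [0.5833 0.104  0.2014]
  block 135 ((582.5569458007812, 68.10528564453125), (40.33340072631836, 48.05889129638672), 0.39170530438423157) 0.21029037096536785
  axis at 0 [ 0.5698 -0.1256  0.1955]
  axis at 0.23 [0.5853 0.1039 0.1956]
  block 234 ((584.5203857421875, -87.84265899658203), (97.64806365966797, 68.62200927734375), 71.46759796142578) 0.21028515605798515
  block 114 ((585.5206298828125, 73.4337158203125), (42.50736999511719, 53.52101135253906), 0.9904848337173462) 0.20923658399591116
block y [0.0468 0.0635] x [-0.0196  0.0199] z 0.03650485942742694
side 99 beyond left face: y max [0.0992 0.1009 0.1013 0.1017 0.1021 0.1046]
top 4 beyond left face: y max [0.0948 0.0955 0.0973 0.0974]
```

View pics/sg.png

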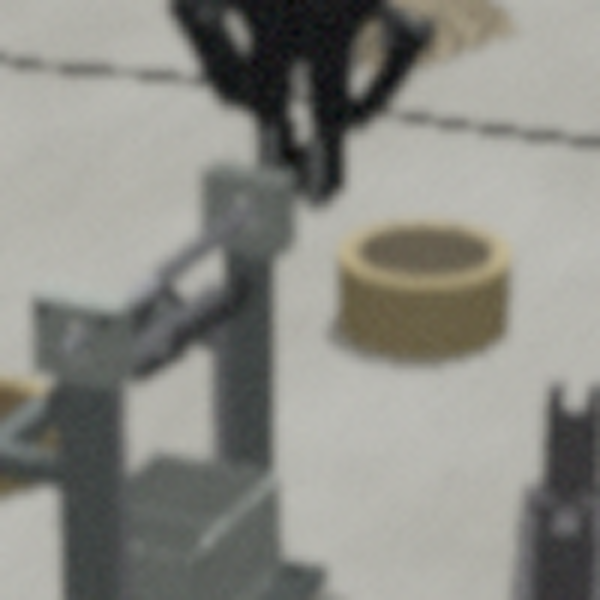

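View pics/tg.png

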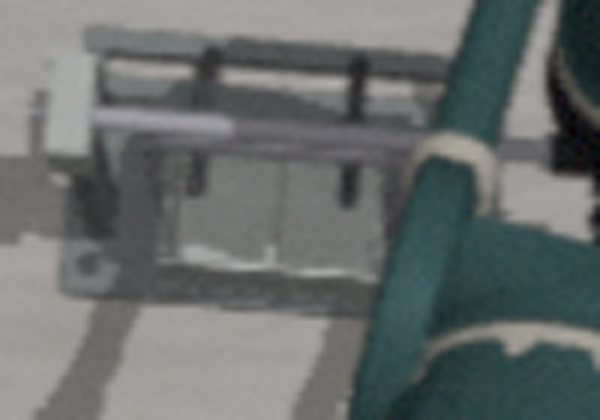

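```bash
python3 -c "
from workcell import *
print(finish_job());s=read_state();print(s['time'],s['wrist_force'],s['tool_pos'])"
```

```text
the job is handed in; nothing more can be done
None
the job is handed in; nothing more can be done
```

I hung the caddy by its bar on both hooks and let go. I then threaded the locking rod from the right through both blocks, above the bar, and handed the job in at about 18.5 s still holding it.

**Last checks:**
- **Fit in the bores:** the rod was centred sideways in the right-hand block to within about 0.3 mm and lined up with the bores to about 0.001 rad. The wrist depth put it about 1 mm below the bore centre, while the arm's own reading put it 0.3 mm above. The bore leaves 3.5 mm all round. I did not measure the fit in the left-hand block directly.
- **Tip:** it stuck out about 9 mm by the wrist camera and about 10–13 mm by the side camera. The top camera saw only a few points there and read about 6 mm less than the side camera.
- **Pressure:** the force at the wrist was about 1.5 N, which is mostly the rod's weight, so nothing was pressing hard on the blocks.
- **Caddy and bystanders:** the caddy still hung on the hooks. The last pictures showed nothing out of place, and the arm did not come near the tape roll, coasters or gift box. I did not measure those three again at the end.

The top camera read about 3–4 mm low in x, so I trusted the wrist camera for lining up the rod and used the others only as comparisons. `finish_job()` gave no verdict, and no reading of the arm's state could be taken afterwards.

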